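# Put a tablet in the dishwasher's detergent dispenser

## Task

The little worktop dishwasher is loaded and its door is folded down; it only needs a tablet. Slide the orange thumb latch on the door's detergent dispenser sideways so that the sprung cover flips up, set the blue-and-white tablet down flat in the chamber under it (do not drop it from a height), then press the cover shut until the latch snaps back over it and holds it. Leave the tin, pepper mill, spice jar and small carton where they are.

Things in the scene. Friction and masses are not known exactly. Their poses are not given: they have to be found in the camera images.
- dishwasher: compact white worktop dishwasher, fixed, 330 mm wide, 420 mm tall, door folded down level towards the robot. Origin on the worktop straight below the middle of the tablet chamber; x points into the tub, y left as seen from the robot. The door spans x -185 to +145, y +-148 mm; its liner lies at z = 72, its edge lip at 78 mm; the tall tub stands beyond x = +149 mm
- bezel (a point): middle of the grey dispenser's flat bezel in the door, 76 mm above the worktop, 12 mm in front (-x) and 17 mm left (+y) of the chamber's middle; the bezel is 116 mm along x and 142 mm along y. A blue rinse-aid cap, no part of the job, stands 10 mm above it, 66 mm left of the chamber's middle
- chamber (a point): middle of the tablet chamber's floor, axes as the dishwasher's. The chamber is open at the top, 44 mm along x, 60 mm along y, 9 mm deep below the bezel (floor 67 mm above the worktop). The tablet lies in it with its long side along y and stands 9 mm proud of the bezel, so the fingertips can let it go just above the bezel; the hollow cover has room for it
- latch (a joint): slide of the orange thumb latch along the dishwasher's +y (left seen from the robot), m: 0 at rest (locking), 0.010 at its stop. A spring drives it back to 0 with 2.4 N at rest, 4.4 N at the stop; while it holds the cover, friction adds about 0.5 N. The cover is free from about 0.006 on, and stays free once up
- latch_nub (a point): top middle of the latch's nub, moves with it; at rest 52 mm in front (-x) of the chamber's middle. The nub is 20 mm along y, 10 mm along x, and its top is 14.4 mm above the bezel. Clear flat bezel and door for over 40 mm to its left, right and front; the cover's front edge is 22 mm behind it (+x). Push on its right side, or pinch it from above across y, and slide
- cover (a joint): hinge of the white sprung cover about the dishwasher's y, rad: 0 shut, 1.6 wide open (upright). A damped spring drives it open, 0.21 N m at 0, 0.08 N m at 1.6, within 1 s. Locked it rests at 0.02 to 0.03. Pressed down fully to 0, with 9 to 15 N near its front edge, it pushes the ramped latch aside by itself, which then snaps back over it
- cover_hinge (a point): middle of the cover's hinge axis, 34 mm behind (+x) the chamber's middle and 78 mm above the worktop. Its axes turn with the cover: the cover reaches 64 mm along their -x and +-38 mm along y; its outer face is 13 mm along their z (up when shut, towards the tub when open)
- cover_edge (a point): middle of the cover's front edge on the outer face, 64 mm from the hinge, moves with the cover; 91 mm above the worktop when shut
- tablet: loose pressed dishwasher tablet, white below, blue above with a red dot on top, 38 (x) x 28 (y) x 18 (z) mm, 22 g, lying flat on the worktop to the left or the right of the dishwasher's door; origin at the middle of its underside, z up
- tin_1: flat round food tin, 86 mm across, 40 mm tall, stands on the other side of the door than the tablet; leave it; origin at the middle of its underside
- mill_2: glass pepper mill with a grey cap, 44 mm across, 90 mm tall, right of the dishwasher; leave it; origin at the middle of its underside
- spice_jar_5: spice jar with a green label and black lid, 44 mm across, 96 mm tall, left of the dishwasher; leave it; origin at the middle of its underside
- box_1: small pale-blue carton with oranges pictured on it, 33 (x) x 88 (y) x 48 (z) mm, stands on the worktop left of the dishwasher; leave it; origin at the middle of its underside

How it is judged:
On the way, in this order (a step that is already met when the one before it is completed fails the run):
1. the latch has been slid and the cover has sprung up (past 1.4 rad) (value of joint cover above 1.4 rad), for 0.1 s.
2. the tablet lies flat in the chamber, let go, with the cover still up (past 1.0 rad) (x of tablet in the frame of chamber between -0.012 and 0.012 m and y of tablet in the frame of chamber between -0.02 and 0.02 m and z of tablet in the frame of chamber between -0.004 and 0.004 m and angle between tablet's own z axis and vertical below 0.15 rad and contact force between the fingers and tablet below 0.1 N and value of joint cover above 1 rad), for 0.2 s.
At the end, for the whole second after the job is handed in: the cover is shut (under 0.05 rad) and locked by the latch, which is back within 2 mm of its rest; the tablet lies at rest inside the chamber, upright and flat (tilt under 0.15 rad, its origin within 12 mm along x, 20 mm along y and 4 mm in height of the middle of the chamber's floor) (x of tablet in the frame of chamber between -0.012 and 0.012 m and y of tablet in the frame of chamber between -0.02 and 0.02 m and z of tablet in the frame of chamber between -0.004 and 0.004 m and angle between tablet's own z axis and vertical below 0.15 rad and value of joint cover below 0.05 rad and value of joint latch below 0.002 m and linear speed of tablet below 0.02 m/s); the robot touches nothing.
It fails at once if the tablet is dropped from a height (falls freely faster than 0.8 m/s, some 35 mm) (linear speed of tablet above 0.8 m/s and contact force between the fingers and tablet below 0.05 N).
It fails at once if the tin is moved by more than 30 mm (distance of tin_1 from where it was at the start of the episode above 0.03 m).
It fails at once if the pepper mill is moved by more than 30 mm (distance of mill_2 from where it was at the start of the episode above 0.03 m).
It fails at once if the spice jar is moved by more than 30 mm (distance of spice_jar_5 from where it was at the start of the episode above 0.03 m).
It fails at once if the small carton is moved by more than 30 mm (distance of box_1 from where it was at the start of the episode above 0.03 m).
It also fails if it takes over 69 s, if anything falls off the work surface, if the arm or the gripper's body presses on something with over 40 N, if the wrist force passes 120 N, or if a joint passes its speed limit or range.

## Robot

A 6-joint arm with a two-finger parallel gripper is mounted at the origin on a cart in front of the work surface, level with it; the furniture and walls round the work are solid. World frame = base frame: x ahead of the robot, y to its left, z up, the work surface at z = 0. Lengths are in m, angles in rad, forces in N, time in s.
With the tool pointing down it reaches from about 0.25 to 0.725 m from the base axis. Payload 4 kg.
Tool frame: the origin (TCP) lies between the finger pads; the fingertips stand 8 mm ahead of it and the grasp point (between the pads) lies 11 mm behind it; z points along the fingers, y is the line along which they close (so a half turn about z gives the same grasp; the last joint's range is limited). The gripper opens to 85 mm and grips with 20 to 120 N. Pads are 22 mm wide; open, the fingers measure 114 mm over their backs; the gripper's body (76 mm by 85 mm) begins 54 mm behind the grasp point. The pads swing forward as they close: fully open they stand 13 mm farther back than shut.
Start: joints at [-1.159, 0.241, 0.005, 1.335, 0, 1.571], TCP at [0.2, -0.458, 0.239] pointing down, gripper open.
Joint ranges: [-2.72, 2.72], [-1.05, 1.87], [-1.09, 1.28], [-1.99, 2.15], [-1.42, 1.44], [-3.14, 3.14]. Speed limits (rad/s): [2.79, 2.79, 3.14, 3.14, 3.14, 3.14].

## Interface

Orientations are given as [roll, pitch, yaw] about the fixed x, y, z axes, in that order (R = Rz(yaw) Ry(pitch) Rx(roll)).
In Python, from bench import manip gives the robot as it stands.
- The arm moves only by the tool step_arm, never from a script. Its argument "commands" is one flat list of numbers, 5 for each row, row after row: the finger opening in mm, from 0 to 85.4, then the shift along the tool's x, y, z in mm, then the turn about the tool's z in degrees. In form: [jaw, tx, ty, tz, roll, jaw, tx, ty, tz, roll, ...]. A call has 1 to 5 rows; each row shifts and turns the commanded pose from where the row before left it, along the tool's axes as they then stand; what a row does not reach is not made up. A row lasts 1/10 s, in which the tool goes at most 50 mm and 8.59 degrees, less where a joint would pass 70% of its speed; a pose out of reach is approached as far as the arm can. A call with a gripper value outside its range is refused whole. The fingers move at their own pace and stop on an object; "squeeze" is the grip in N (left out, the last holds). Time passes only in rows, so rows that do not move let the fingers close. It gives the time, the measured TCP pose, the force, the opening and the grip force at its end, in the units of the state.
- manip.observe(): the state, without advancing time (a new reading comes with each control period).
- manip.camera(name): name is "side" or "top"; returns the picture (400x640x3 uint8, red, green, blue); there is no depth.
- manip.camera_info(name): a dict with "fx", "fy", "cx", "cy" (pixels), "R" (3x3) and "t" (3): a world point X has camera coordinates R X + t. Camera axes: x right, y down, z forward; pixel columns grow to the right and rows downward; lengths in m; the calibration is good to about 2 mm. A picture is of the moment at which its call begins. camera_info takes no time and is no camera call.
- manip.hand_in(): hands the job in; it is judged then, once.
The state is a dict: "t": time; "q": joint angles; "qvel": joint speeds; "tau": joint torques, N m; "tcp_pos": TCP position; "tcp_rot": TCP orientation; "wrist_force": force on the tool from outside, world axes, zero at the start; "ft_torque": the same for the moment, N m; "finger_gap": opening from 0.0 (shut) to 1.0 (fully open); "gripper_force": force on a finger pad.
Only numpy, scipy, OpenCV 4.12 (cv2) and the standard library are available. Lean on these libraries where they do the work, as an engineer would, in place of code of your own. Each camera call takes 0.05 s, during which the arm holds its last target. There are 200 camera calls.

## Working session

There is one attempt and no reset: what is moved stays moved. The work goes in short steps, Python scripts to look and compute and a tool call to move; the robot and the scene stay as the last step left them, time stands still between calls to the robot, and variables do not carry over. Pictures are saved under pics/ and viewed, at most 10 in all, crops included, and the job is handed in when it is done.

Besides the shell and the picture viewer there is one more tool, called by a JSON object that holds its "name" and its "arguments", one argument or row to a line. step_arm: Moves the arm, as the interface text tells. Its arguments: {"type":"object","properties":{"commands":{"type":"array"},"squeeze":{"type":"number"}},"required":["commands"]}

```bash
mkdir -p pics; python3 - <<'E'
from bench import manip
import cv2
for n in("side","top"):
    im=manip.camera(n); cv2.imwrite(f"pics/{n}0.png",im[:,:,::-1]); 
    i=manip.camera_info(n); print(n,i)
s=manip.observe(); print(s)
E
```

```text
side {'fx': 492.96219608872394, 'fy': 492.96219608872394, 'cx': 323.9980153302571, 'cy': 197.580678451756, 'R': array([[ 0.92771255, -0.37290492,  0.01706891],
       [-0.11672961, -0.33322459, -0.9355937 ],
       [ 0.35457527,  0.86596957, -0.35266568]]), 't': array([-0.51583271,  0.14350469,  1.23661184])}
top {'fx': 459.67718690264616, 'fy': 459.67718690264616, 'cx': 316.12820489256427, 'cy': 195.12681967922356, 'R': array([[-0.01517311, -0.9998119 ,  0.0120807 ],
       [-0.99234928,  0.01357712, -0.12271336],
       [ 0.12252626, -0.01385021, -0.99236863]]), 't': array([-0.00329552,  0.5910949 ,  1.30154737])}
{'t': 0.1, 'q': array([-1.15898410e+00,  2.41324957e-01,  3.87760828e-03,  1.33519185e+00,
       -3.86992587e-05,  1.57079360e+00]), 'qvel': array([ 0.00088988, -0.00135368,  0.00281823,  0.00033575, -0.00015469,
        0.00085831]), 'tau': array([-5.09187084e-04, -3.73138082e+01,  2.53009486e+01,  1.08483978e-02,
       -1.94175180e-05,  1.63706625e-05]), 'tcp_pos': array([ 0.19990935, -0.45770963,  0.23851541]), 'tcp_rot': array([-3.13974978e+00,  3.86941733e-05,  4.11815026e-01]), 'wrist_force': array([ 0.3647853 , -0.28776787,  0.30633126]), 'ft_torque': array([-0.04309408,  0.02688345,  0.09274933]), 'gripper_force': 0.0, 'finger_gap': 1.00112066526395}
```

View pics/top0.png

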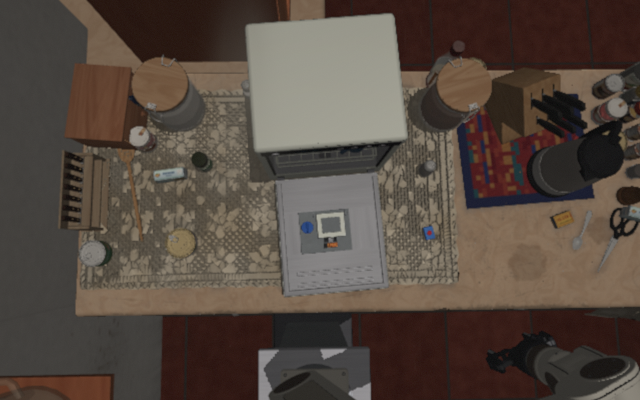

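View pics/side0.png

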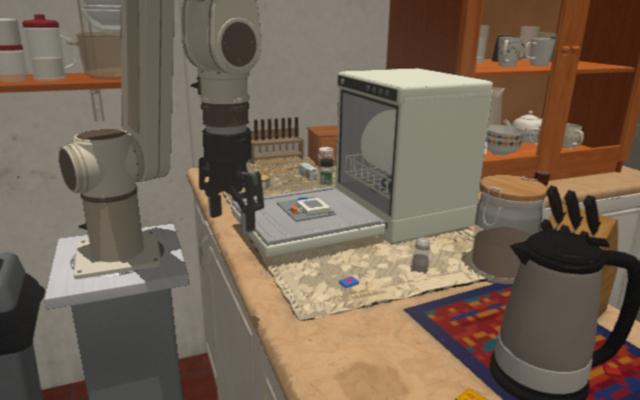

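The top view shows the cover near (330,225), the orange latch at (331,243), the blue cap at (307,228) and the tablet at (430,232). The mill is at (427,168). The side view shows the tablet at (348,282).

```bash
cat > h.py <<'E'
from bench import manip
import numpy as np, cv2
def ray(n,u,v,z):
    i=manip.camera_info(n); R=i["R"];t=i["t"]; c=-R.T@t
    d=R.T@np.array([(u-i["cx"])/i["fx"],(v-i["cy"])/i["fy"],1])
    return c+d*(z-c[2])/d[2]
def proj(n,X):
    i=manip.camera_info(n); p=i["R"]@np.array(X)+i["t"]
    return np.array([i["fx"]*p[0]/p[2]+i["cx"],i["fy"]*p[1]/p[2]+i["cy"]])
def blobs(im,lo,hi,box,amin=8):
    u0,v0,u1,v1=box
    m=cv2.inRange(cv2.cvtColor(im,cv2.COLOR_RGB2HSV),lo,hi); k=np.zeros_like(m); k[v0:v1,u0:u1]=m[v0:v1,u0:u1]
    n,l,s,c=cv2.connectedComponentsWithStats(k)
    return [(c[i],s[i,4],cv2.minAreaRect(np.argwhere(l==i)[:,::-1].astype(np.float32))) for i in range(1,n) if s[i,4]>=amin]
E
python3 - <<'E'
from h import *
im=cv2.imread("pics/top0.png")[:,:,::-1].copy(); sd=cv2.imread("pics/side0.png")[:,:,::-1].copy()
for nm,lo,hi,box,z in [("nub",(3,140,120),(20,255,255),(270,180,390,300),.0904),("cap",(100,120,60),(130,255,255),(290,200,320,250),.086),("tab",(100,120,60),(130,255,255),(410,210,450,255),.018),("cover",(15,5,185),(60,60,255),(310,205,355,245),.091)]:
    for c,a,r in blobs(im,lo,hi,box): print(nm,c,a,r,ray("top",*c,z).round(4))
for c,a,r in blobs(sd,(100,120,60),(130,255,255),(320,260,380,300)): print("side tab",c,a,r,ray("side",*c,.018))
for c,a,r in blobs(sd,(3,140,120),(20,255,255),(270,180,330,220)): print("side nub",c,a,r,ray("side",*c,.088))
# door sides
cr=np.hstack([cv2.resize(im[170:300,265:395],None,fx=4,fy=4,interpolation=2),cv2.resize(im[215:250,410:450],(280,245),interpolation=2) if 0 else cv2.copyMakeBorder(cv2.resize(im[215:250,410:450],(240,210),interpolation=2),0,310,0,0,0)])
cv2.imwrite("pics/c0.png",cr[:,:,::-1])
E
```

```text
nub [332.66666667 244.37037037] 27 ((332.0, 244.5), (3.0, 8.0), 90.0) [ 0.4469 -0.0546  0.0904]
cap [306.74509804 227.        ] 102 ((306.5, 227.0), (10.0, 11.0), 90.0) [0.496  0.0163 0.086 ]
tab [428.35365854 232.48780488] 82 ((428.4528503417969, 232.58493041992188), (12.362448692321777, 8.791075706481934), 74.05460357666016) [ 0.4785 -0.3393  0.018 ]
side tab [348.47368421 282.01315789] 76 ((348.5, 281.5), (7.589465618133545, 16.4438419342041), 71.56504821777344) [ 0.47397667 -0.3492144   0.018     ]
side nub [294.         209.58333333] 36 ((294.0000305175781, 209.50001525878906), (7.77817440032959, 4.949747562408447), 45.0) [ 0.44205788 -0.06660451  0.088     ]
```

View pics/c0.png

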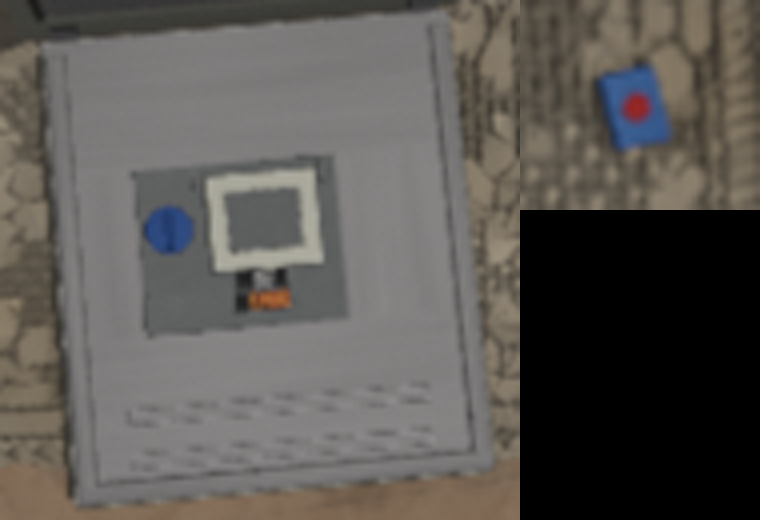

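The crop shows the bezel corners, cover corners, nub and tablet clearly. The dispenser is yawed slightly. I'll cast those corners onto their planes.

```bash
python3 - <<'E'
from h import *
P=lambda L,z:np.array([ray("top",265+(a+.5)/4-.5,170+(b+.5)/4-.5,z) for a,b in L])
# order: back-left, back-right, front-right, front-left
def an(n,L,z,off):
    p=P(L,z); ey=(p[0]-p[1]+p[3]-p[2]); ex=(p[0]-p[3]+p[1]-p[2])
    yaw1=np.arctan2(-ey[0],ey[1]); yaw2=np.arctan2(ex[1],ex[0])
    y=(yaw1+yaw2)/2; R=np.array([[np.cos(y),-np.sin(y)],[np.sin(y),np.cos(y)]])
    print(n,"size",np.linalg.norm(ex)/2,np.linalg.norm(ey)/2,"yaw",yaw1,yaw2,"org",p.mean(0)[:2]-R@off)
an("door",[(42,45),(447,12),(493,469),(75,505)],.078,np.array([-.020,0]))
an("bezel",[(133,172),(332,155),(348,318),(147,335)],.076,np.array([-.012,.017]))
an("cover",[(206,177),(317,168),(325,262),(215,272)],.091,np.array([.002,0]))
T=np.array([ray("top",410+(a-520+.5)/6-.5,215+(b+.5)/6-.5,.018) for a,b in [(600,72),(652,66),(671,139),(621,150)]])
e=T[0]-T[3]+T[1]-T[2]; f=T[0]-T[1]+T[3]-T[2];print("tab",T.mean(0),np.linalg.norm(e)/2,np.linalg.norm(f)/2,np.arctan2(e[1],e[0]),np.arctan2(-f[0],f[1]))
# side mask incl. red dot
sd=cv2.imread("pics/side0.png")[:,:,::-1].copy(); im=cv2.imread("pics/top0.png")[:,:,::-1].copy()
for n,i,b in(("side",sd,(320,260,380,300)),("top",im,(415,215,445,250))):
  for lo,hi in(((0,120,90),(8,255,255)),((165,120,90),(180,255,255))):
    for c,a,r in blobs(i,lo,hi,b,2): print(n,"dot",c,a,ray(n,*c,.018))
E
```

```text
door size 0.32020423709929263 0.28839786438683446 yaw 0.06860159785504422 0.06721905275097309 org [ 0.49819322 -0.04906192]
bezel size 0.1142360898589183 0.14046030716621444 yaw 0.06996851714445676 0.07454875714440518 org [ 0.49852178 -0.04966599]
cover size 0.06566460150798266 0.07687720734971355 yaw 0.07117757792553896 0.07065553831977736 org [ 0.4996364  -0.05134717]
tab [ 0.47879643 -0.34092636  0.018     ] 0.03779449107611726 0.025451717007285247 0.21677468485280862 0.1486303497429082
side dot [348.5 280. ] 2 [ 0.47769446 -0.34122055  0.018     ]
side dot [348.83333333 279.83333333] 12 [ 0.47870283 -0.34081039  0.018     ]
top dot [429.  232.5] 2 [ 0.47839681 -0.34115757  0.018     ]
top dot [428.81818182 232.54545455] 11 [ 0.47827185 -0.34061719  0.018     ]
```

{"name": "step_arm", "arguments": {
  "commands": [0,0,0,0,6.5,0,0,0,0,6.5,0,0,0,0,6.6,0,22.5,-29,0,0,0,22.5,-29,0,0],
  "squeeze": 30
}}

```text
t: 0.6
tcp_pos: [0.2408, -0.3967, 0.2385]
tcp_rot: [-3.14, 0.001, 0.067]
wrist_force: [0.2, 0.5, 0.7]
finger_gap: 0.138
gripper_force: 0.0
```

{"name": "step_arm", "arguments": {
  "commands": [0,22.5,-29,0,0,0,22.5,-29,0,0,0,22.5,-29,0,0,0,22.5,-29,0,0,0,22.5,-29,0,0]
}}

```text
t: 1.1
tcp_pos: [0.3434, -0.2432, 0.239]
tcp_rot: [-3.141, 0.0, 0.069]
wrist_force: [0.5, -0.1, -0.1]
finger_gap: -0.001
gripper_force: 0.0
```

{"name": "step_arm", "arguments": {
  "commands": [0,22.5,-29,10,0,0,22.5,-29,20,0,0,22.5,-29,20,0,0,22.5,-29,20,0,0,0,0,0,0]
}}

```text
t: 1.6
tcp_pos: [0.4245, -0.1191, 0.1664]
tcp_rot: [-3.139, 0.005, 0.076]
wrist_force: [-0.1, -1.3, 0.3]
finger_gap: 0.002
gripper_force: 0.0
```

```bash
cat >> h.py <<'E'
O=np.array([.4988,-.0500]); Y=.07
def w(x,y): return O+np.array([[np.cos(Y),-np.sin(Y)],[np.sin(Y),np.cos(Y)]])@np.array([x,y])/1000
def st():
    s=manip.observe(); p=s["tcp_pos"]; d=p[:2]-O
    dw=np.array([[np.cos(Y),np.sin(Y)],[-np.sin(Y),np.cos(Y)]])@d*1000
    print("t",round(s["t"],2),"tcp",p.round(4),"rot",s["tcp_rot"].round(3),"dw",dw.round(1),"F",s["wrist_force"].round(1),"gap",round(s["finger_gap"]*85.4,1),"gf",round(s["gripper_force"],1)); return s
def to(X,yaw):
    "tool shift mm (in tool axes at current yaw / at target yaw) and turn deg"
    s=st(); d=np.array(X)-s["tcp_pos"]; y0=s["tcp_rot"][2]
    for y in (y0,yaw): print(" shift at yaw %.3f:"%y, (1000*np.array([np.cos(y)*d[0]+np.sin(y)*d[1],np.sin(y)*d[0]-np.cos(y)*d[1],-d[2]])).round(1))
    print(" turn",round(np.degrees(y0-yaw),1))
E
python3 - <<'E'
from h import *
to([*w(-52,-34),.091],.07)
E
```

```text
t 1.6 tcp [ 0.4245 -0.1191  0.1664] rot [-3.139  0.005  0.076] dw [-78.9 -63.8] F [-0.1 -1.3  0.3] gap 0.2 gf 0.0
 shift at yaw 0.076: [ 27.1 -29.6  75.4]
 shift at yaw 0.070: [ 26.9 -29.8  75.4]
 turn 0.3
```

{"name": "step_arm", "arguments": {
  "commands": [0,14,-13,10,0.3,0,13,-13,10,0,0,0,0,20,0,0,0,0,20,0,0,0,0,10,0]
}}

```text
t: 2.1
tcp_pos: [0.4487, -0.0952, 0.0979]
tcp_rot: [-3.141, 0.003, 0.064]
wrist_force: [-0.4, 0.6, -0.2]
finger_gap: 0.005
gripper_force: 0.0
```

{"name": "step_arm", "arguments": {
  "commands": [0,0,0,0,0,0,0,0,0,0]
}}

```text
t: 2.3
tcp_pos: [0.4501, -0.0954, 0.0998]
tcp_rot: [3.141, -0.0, 0.064]
wrist_force: [-0.5, -0.1, 0.1]
finger_gap: 0.001
gripper_force: 0.0
```

```bash
python3 - <<'E'
from h import *
to([*w(-52,-34),.091],.07)
t=manip.camera("top"); s=manip.camera("side")
a=cv2.resize(t[180:300,265:395],None,fx=3,fy=3,interpolation=2); b=cv2.resize(s[160:280,230:360],None,fx=3,fy=3,interpolation=2)
cv2.imwrite("pics/p1.png",np.hstack([a,b])[:,:,::-1])
E
```

```text
t 2.3 tcp [ 0.4501 -0.0954  0.0998] rot [ 3.141 -0.     0.064] dw [-51.7 -41.9] F [-0.5 -0.1  0.1] gap 0.1 gf 0.0
 shift at yaw 0.064: [-0.3 -7.9  8.8]
 shift at yaw 0.070: [-0.3 -7.9  8.8]
 turn -0.4
```

View pics/p1.png

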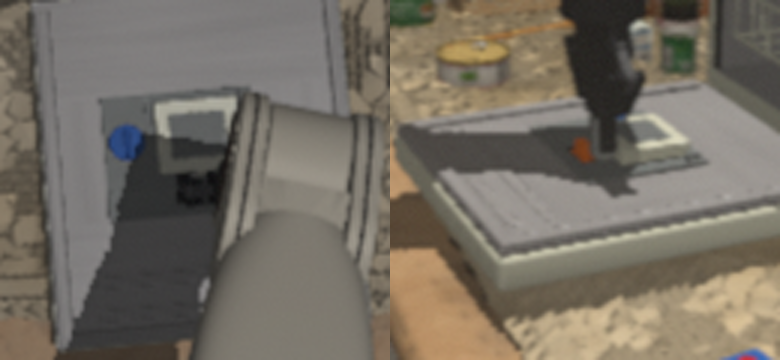

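The side view shows the shut fingers just to the right of the orange nub at (580,150). I'll lower them and push left.

{"name": "step_arm", "arguments": {
  "commands": [0,0,0,8,0,0,0,-5,0,0,0,0,-5,0,0,0,0,-5,0,0,0,0,0,0,0]
}}

```text
t: 2.9
tcp_pos: [0.449, -0.0792, 0.0914]
tcp_rot: [-3.141, -0.0, 0.066]
wrist_force: [0.2, -0.2, 0.8]
finger_gap: 0.003
gripper_force: 0.0
```

{"name": "step_arm", "arguments": {
  "commands": [0,0,-4,0,0,0,0,-3,0,0,0,0,0,0,0]
}}

```text
t: 3.2
tcp_pos: [0.4488, -0.0734, 0.0915]
tcp_rot: [3.14, -0.0, 0.064]
wrist_force: [-0.0, -2.3, -0.1]
finger_gap: -0.002
gripper_force: 1.5
```

```bash
python3 - <<'E'
from h import *
st()
s=manip.camera("side")
cv2.imwrite("pics/p2.png",cv2.resize(s[130:280,230:400],None,fx=4,fy=4,interpolation=2)[:,:,::-1])
E
```

```text
t 3.2 tcp [ 0.4488 -0.0734  0.0915] rot [ 3.14  -0.     0.064] dw [-51.5 -19.8] F [-0.  -2.3 -0.1] gap -0.2 gf 1.5
```

{"name": "step_arm", "arguments": {
  "commands": [0,0,-3,0,0,0,0,-2,0,0,0,0,-2,0,0,0,0,0,0,0]
}}

```text
t: 3.65
tcp_pos: [0.4483, -0.0659, 0.0919]
tcp_rot: [3.142, -0.001, 0.065]
wrist_force: [-0.7, -3.0, 3.2]
finger_gap: 0.003
gripper_force: 3.5
```

{"name": "step_arm", "arguments": {
  "commands": [0,0,-2,0,0,0,0,0,0,0,0,0,0,0,0,0,0,0,0,0]
}}

```text
t: 4.05
tcp_pos: [0.4482, -0.064, 0.0919]
tcp_rot: [3.141, -0.001, 0.065]
wrist_force: [-1.6, -4.3, 5.4]
finger_gap: -0.001
gripper_force: 4.3
```

```bash
python3 - <<'E'
from h import *
st()
s=manip.camera("side")
cv2.imwrite("pics/p2.png",cv2.resize(s[130:280,230:400],None,fx=4,fy=4,interpolation=2)[:,:,::-1])
E
```

```text
t 4.05 tcp [ 0.4482 -0.064   0.0919] rot [ 3.141e+00 -1.000e-03  6.500e-02] dw [-51.4 -10.5] F [-1.6 -4.3  5.4] gap -0.1 gf 4.3
```

View pics/p2.png

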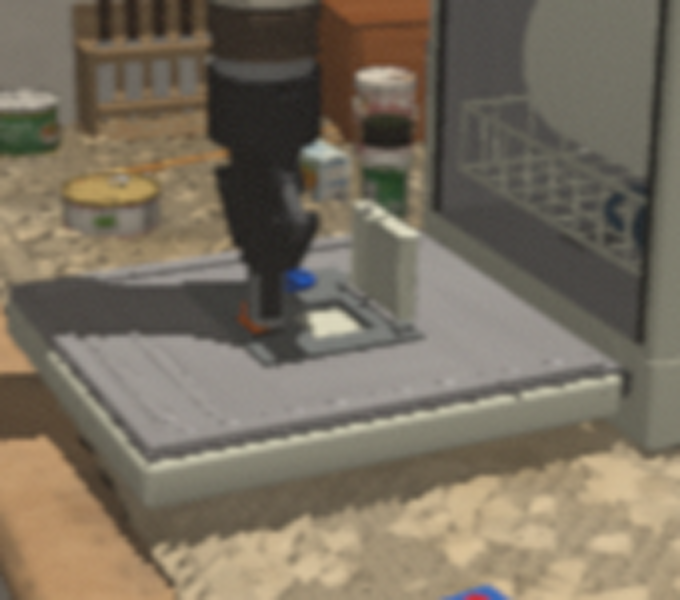

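The cover stands upright at (385,265) with the chamber open. I'll back off, lift and go to the tablet.

{"name": "step_arm", "arguments": {
  "commands": [0,0,8,0,0,0,0,8,0,0,0,0,10,-30,0,0,0,30,-40,8.3,60,0,0,-30,8.3]
}}

```text
t: 4.6
tcp_pos: [0.452, -0.1213, 0.1927]
tcp_rot: [-3.141, -0.001, -0.233]
wrist_force: [0.9, -0.0, -0.3]
finger_gap: 0.152
gripper_force: 0.0
```

{"name": "step_arm", "arguments": {
  "commands": [60,0,0,0,8.3,60,0,0,0,8.3,60,0,0,0,8.3,60,0,0,0,8.3,60,0,0,0,8.3]
}}

```text
t: 5.1
tcp_pos: [0.3626, -0.2684, 0.191]
tcp_rot: [-3.005, 0.042, -0.725]
wrist_force: [-0.1, 0.1, 0.1]
finger_gap: 0.699
gripper_force: 0.0
```

{"name": "step_arm", "arguments": {
  "commands": [60,0,0,0,8.3,60,0,0,0,8.3,60,0,0,0,8.1,60,0,0,0,0]
}}

```text
t: 5.5
tcp_pos: [0.2751, -0.3348, 0.1908]
tcp_rot: [-2.942, 0.111, -1.018]
wrist_force: [0.5, -0.0, -0.4]
finger_gap: 0.703
gripper_force: 0.0
```

```bash
python3 - <<'E'
from h import *
to([.4785,-.3408,.0185],-1.38)
E
```

```text
t 5.5 tcp [ 0.2751 -0.3348  0.1908] rot [-2.942  0.111 -1.018] dw [-243.1 -268.5] F [ 0.5 -0.  -0.4] gap 60.1 gf 0.0
 shift at yaw -1.018: [ 112.  -170.   172.3]
 shift at yaw -1.380: [  44.4 -198.6  172.3]
 turn 20.8
```

```bash
python3 - <<'E'
from h import *
s=manip.observe(); print(s["q"].round(3), s["qvel"].round(3))
E
```

```text
[-1.019  0.221 -0.173  1.288  0.199  3.141] [ 0.082 -0.007 -0.001 -0.015  0.034 -0.001]
```

{"name": "step_arm", "arguments": {
  "commands": [60,0,0,0,-8.3,60,0,0,0,-8.3,60,0,0,0,-8.3,60,0,0,0,-8.3,60,0,0,0,0]
}}

```text
t: 6.0
tcp_pos: [0.2788, -0.3322, 0.1913]
tcp_rot: [-2.915, -0.017, -0.441]
wrist_force: [-0.0, 0.7, -0.2]
finger_gap: 0.705
gripper_force: 0.0
```

```bash
python3 - <<'E'
from h import *
s=st(); print(s["q"].round(3))
E
```

```text
t 6.0 tcp [ 0.2788 -0.3322  0.1913] rot [-2.915 -0.017 -0.441] dw [-239.2 -266.1] F [-0.   0.7 -0.2] gap 60.2 gf 0.0
[-1.009  0.22  -0.173  1.288  0.2    2.561]
```

{"name": "step_arm", "arguments": {
  "commands": [60,0,0,-15,-8.5,60,0,0,-15,-8.5,60,0,0,-15,-8.5,60,0,0,-15,-8.5,60,0,0,0,-8.5]
}}

```text
t: 6.5
tcp_pos: [0.2725, -0.3454, 0.2518]
tcp_rot: [-2.99, -0.167, 0.292]
wrist_force: [0.4, -0.6, -0.3]
finger_gap: 0.706
gripper_force: 0.0
```

{"name": "step_arm", "arguments": {
  "commands": [60,0,0,0,-8.5,60,0,0,0,-8.5,60,0,0,0,-8.5,60,0,0,0,-8.5,60,0,0,0,-8.5]
}}

```text
t: 7.0
tcp_pos: [0.272, -0.3442, 0.2498]
tcp_rot: [-3.14, -0.227, 1.046]
wrist_force: [0.3, -0.2, -0.1]
finger_gap: 0.705
gripper_force: 0.0
```

{"name": "step_arm", "arguments": {
  "commands": [60,0,0,0,-8.5,60,0,0,0,-8.5,60,0,0,0,-8.5,60,0,0,0,-8.5,60,0,0,0,-8.5]
}}

```text
t: 7.5
tcp_pos: [0.272, -0.3442, 0.2498]
tcp_rot: [2.988, -0.168, 1.801]
wrist_force: [-0.7, -0.0, 0.4]
finger_gap: 0.703
gripper_force: 0.0
```

{"name": "step_arm", "arguments": {
  "commands": [60,0,0,0,-8.5,60,0,0,0,-8.5,60,0,0,0,-8.5,60,0,0,0,-8.5,60,0,0,0,-8.5]
}}

```text
t: 8.0
tcp_pos: [0.272, -0.3442, 0.2498]
tcp_rot: [2.915, -0.021, 2.533]
wrist_force: [-0.2, -0.4, -1.2]
finger_gap: 0.703
gripper_force: 0.0
```

{"name": "step_arm", "arguments": {
  "commands": [60,0,0,0,-8.5,60,0,0,0,-8.5,60,0,0,0,-8.5,60,0,0,0,-8.5,60,0,0,0,-8.5]
}}

```text
t: 8.5
tcp_pos: [0.272, -0.3442, 0.2498]
tcp_rot: [2.959, 0.136, -3.024]
wrist_force: [-0.1, 0.4, -0.6]
finger_gap: 0.702
gripper_force: 0.0
```

{"name": "step_arm", "arguments": {
  "commands": [60,0,0,0,-8.5,60,0,0,0,-8.5,60,0,0,0,-8.5,60,0,0,0,-8.5,60,0,0,0,-8.5]
}}

```text
t: 9.0
tcp_pos: [0.272, -0.3442, 0.2498]
tcp_rot: [3.1, 0.223, -2.274]
wrist_force: [0.1, -0.4, 0.5]
finger_gap: 0.709
gripper_force: 0.0
```

{"name": "step_arm", "arguments": {
  "commands": [60,0,0,0,-8.5,60,0,0,0,-8.5,60,0,0,0,-8.5,60,0,0,0,-8.5,60,0,0,0,-8.5]
}}

```text
t: 9.5
tcp_pos: [0.272, -0.3441, 0.2498]
tcp_rot: [-3.019, 0.192, -1.516]
wrist_force: [0.1, -0.3, 0.7]
finger_gap: 0.701
gripper_force: 0.0
```

```bash
python3 - <<'E'
from h import *
s=st(); q=s["q"]; print(q.round(3), q[1]-q[2]+q[3]-np.pi/2)
E
```

```text
t 9.5 tcp [ 0.272  -0.3441  0.2498] rot [-3.019  0.192 -1.516] dw [-246.8 -277.6] F [ 0.1 -0.3  0.7] gap 59.9 gf 0.0
[-1.034  0.199 -0.043  1.443  0.197 -2.659] 0.11379619710830458
```

Now run into the lower wrist limit, which should undo the sideways tilt.

{"name": "step_arm", "arguments": {
  "commands": [60,0,0,0,-8.5,60,0,0,0,-8.5,60,0,0,0,-8.5,60,0,0,0,-8.5,60,0,0,0,-8.5]
}}

```text
t: 10.0
tcp_pos: [0.3227, -0.3055, 0.2495]
tcp_rot: [-2.981, 0.065, -0.869]
wrist_force: [0.4, 0.2, 0.3]
finger_gap: 0.705
gripper_force: 0.0
```

```bash
python3 - <<'E'
from h import *
s=st(); q=s["q"]; print(q.round(3), q[1]-q[2]+q[3]-np.pi/2)
E
```

```text
t 10.0 tcp [ 0.3227 -0.3055  0.2495] rot [-2.981  0.065 -0.869] dw [-193.5 -242.5] F [0.4 0.2 0.3] gap 60.2 gf 0.0
[-0.865  0.173 -0.066  1.396  0.161 -3.137] 0.0641014684311263
```

{"name": "step_arm", "arguments": {
  "commands": [60,0,0,0,-8.5,60,0,0,0,-8.5,60,0,0,0,-8.5,60,0,0,0,-8.5,60,0,0,0,0]
}}

```text
t: 10.5
tcp_pos: [0.4092, -0.1804, 0.2497]
tcp_rot: [-3.084, -0.007, -0.457]
wrist_force: [0.3, -0.6, -0.0]
finger_gap: 0.698
gripper_force: 0.0
```

```bash
python3 - <<'E'
from h import *
s=st(); q=s["q"]; print(q.round(3), q[1]-q[2]+q[3]-np.pi/2)
E
```

```text
t 10.5 tcp [ 0.4092 -0.1804  0.2497] rot [-3.084 -0.007 -0.457] dw [ -98.5 -123.8] F [ 0.3 -0.6 -0. ] gap 59.6 gf 0.0
[-0.453  0.126 -0.111  1.327  0.057 -3.137] -0.006933037260723474
```

{"name": "step_arm", "arguments": {
  "commands": [60,0,0,0,-8.5,60,0,0,0,-8.5,60,0,0,0,0]
}}

```text
t: 10.8
tcp_pos: [0.4304, -0.1112, 0.2495]
tcp_rot: [3.137, -0.017, -0.254]
wrist_force: [-0.5, -1.0, 0.1]
finger_gap: 0.7
gripper_force: 0.0
```

```bash
python3 - <<'E'
from h import *
s=st(); q=s["q"]; print(q.round(3), q[1]-q[2]+q[3]-np.pi/2)
E
```

```text
t 10.8 tcp [ 0.4304 -0.1112  0.2495] rot [ 3.137 -0.017 -0.254] dw [-72.5 -56.3] F [-0.5 -1.   0.1] gap 59.8 gf 0.0
[-0.25   0.113 -0.125  1.316 -0.004 -3.138] -0.016503710669918625
```

{"name": "step_arm", "arguments": {
  "commands": [60,0,0,0,8,60,0,0,0,8,60,0,0,0,8,60,0,0,0,8,60,0,0,0,8]
}}

```text
t: 11.3
tcp_pos: [0.4293, -0.1158, 0.2495]
tcp_rot: [-3.135, -0.016, -0.967]
wrist_force: [-0.0, -0.4, 0.2]
finger_gap: 0.699
gripper_force: 0.0
```

{"name": "step_arm", "arguments": {
  "commands": [60,0,0,0,8,60,0,0,0,8,60,0,0,0,8.5,60,0,0,0,0]
}}

```text
t: 11.7
tcp_pos: [0.4293, -0.1158, 0.2495]
tcp_rot: [-3.129, -0.012, -1.388]
wrist_force: [0.3, -0.1, -0.2]
finger_gap: 0.7
gripper_force: 0.0
```

```bash
python3 - <<'E'
from h import *
to([.4785,-.3408,.0185],-1.38)
E
```

```text
t 11.7 tcp [ 0.4293 -0.1158  0.2495] rot [-3.129 -0.012 -1.388] dw [-73.9 -60.8] F [ 0.3 -0.1 -0.2] gap 59.8 gf 0.0
 shift at yaw -1.388: [230.1  -7.5 231. ]
 shift at yaw -1.380: [230.2  -5.6 231. ]
 turn -0.5
```

{"name": "step_arm", "arguments": {
  "commands": [60,38.3,-1,0,0,60,38.3,-1,0,0,60,38.3,-1,0,0,60,38.3,-1,0,0,60,38.3,-1,0,0]
}}

```text
t: 12.2
tcp_pos: [0.4698, -0.3045, 0.2522]
tcp_rot: [-3.129, -0.013, -1.384]
wrist_force: [0.9, 0.6, 0.8]
finger_gap: 0.704
gripper_force: 0.0
```

{"name": "step_arm", "arguments": {
  "commands": [60,38.3,-1,0,0,60,0,0,40,0,60,0,0,40,0,60,0,0,40,0,60,0,0,30,0]
}}

```text
t: 12.7
tcp_pos: [0.4788, -0.3415, 0.0999]
tcp_rot: [-3.131, -0.01, -1.384]
wrist_force: [0.7, -0.3, -0.5]
finger_gap: 0.703
gripper_force: 0.0
```

{"name": "step_arm", "arguments": {
  "commands": [60,0,0,0,0,60,0,0,0,0]
}}

```text
t: 12.9
tcp_pos: [0.48, -0.3419, 0.103]
tcp_rot: [-3.13, -0.012, -1.385]
wrist_force: [0.0, -0.2, 0.2]
finger_gap: 0.7
gripper_force: 0.0
```

```bash
python3 - <<'E'
from h import *
to([.4785,-.3408,.0185],-1.38)
E
```

```text
t 12.9 tcp [ 0.48   -0.3419  0.103 ] rot [-3.13  -0.012 -1.385] dw [ -39.2 -289.9] F [ 0.  -0.2  0.2] gap 59.7 gf 0.0
 shift at yaw -1.385: [-1.4  1.3 84.5]
 shift at yaw -1.380: [-1.4  1.3 84.5]
 turn -0.3
```

{"name": "step_arm", "arguments": {
  "commands": [60,-1.4,1.3,30,0,60,0,0,30,0,60,0,0,20,0,60,0,0,7,0,60,0,0,0,0]
}}

```text
t: 13.4
tcp_pos: [0.4808, -0.3421, 0.017]
tcp_rot: [-3.128, -0.014, -1.385]
wrist_force: [0.2, -0.2, 0.9]
finger_gap: 0.701
gripper_force: 0.0
```

{"name": "step_arm", "arguments": {
  "commands": [30,0,0,0,0,30,0,0,0,0,30,0,0,0,0,30,0,0,0,0,30,0,0,0,0],
  "squeeze": 25
}}

```text
t: 13.9
tcp_pos: [0.4817, -0.3427, 0.0183]
tcp_rot: [-3.126, -0.017, -1.385]
wrist_force: [0.2, 0.9, 6.6]
finger_gap: 0.435
gripper_force: 26.1
```

```bash
python3 - <<'E'
from h import *
st()
s=manip.camera("side")
cv2.imwrite("pics/p3.png",cv2.resize(s[200:310,290:410],None,fx=5,fy=5,interpolation=2)[:,:,::-1])
E
```

```text
t 13.9 tcp [ 0.4817 -0.3427  0.0183] rot [-3.126 -0.017 -1.385] dw [ -37.5 -290.8] F [0.2 0.9 6.6] gap 37.2 gf 26.1
```

View pics/p3.png

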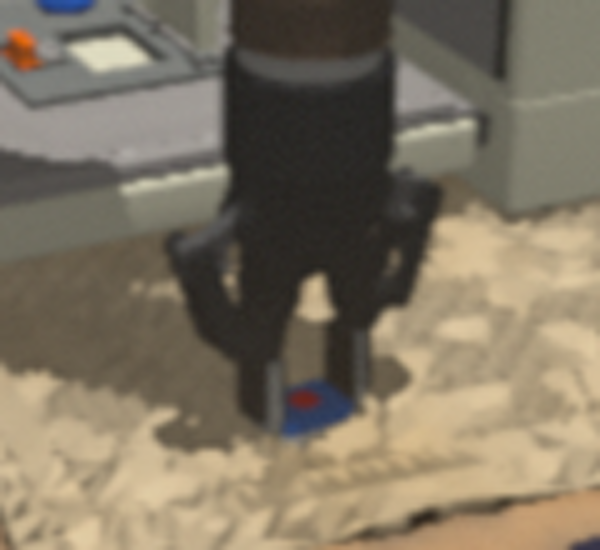

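```bash
python3 - <<'E'
from h import *
s=st(); c=s["tcp_pos"][:2]; yt=.19
for z in(0,.009,.018):
  print(z,[((proj("side",[*(c+np.array([[np.cos(yt),-np.sin(yt)],[np.sin(yt),np.cos(yt)]])@np.array([a,b])),z])-[290,200])*5).round() for a,b in((-.019,-.014),(.019,-.014),(-.0195,-.011),(-.0335,-.011),(-.0335,.011))])
E
```

```text
t 13.95 tcp [ 0.4817 -0.3427  0.0183] rot [-3.126 -0.017 -1.385] dw [ -37.5 -290.8] F [-0.3  0.   5.9] gap 37.1 gf 26.1
0 [array([284., 461.]), array([353., 438.]), array([279., 458.]), array([253., 467.]), array([225., 444.])]
0.009 [array([285., 443.]), array([354., 420.]), array([280., 440.]), array([254., 449.]), array([226., 427.])]
0.018 [array([285., 425.]), array([355., 402.]), array([281., 423.]), array([254., 431.]), array([226., 409.])]
```

The fingertips end at about (280,430), roughly 10–12 mm above the worktop. That is the high grasp I wanted. Lifting, then turning.

{"name": "step_arm", "arguments": {
  "commands": [30,0,0,-20,0,30,0,0,-35,0,30,0,0,-45,0,30,0,0,-45,0,30,0,0,-45,0]
}}

```text
t: 14.45
tcp_pos: [0.477, -0.3393, 0.2082]
tcp_rot: [-3.128, -0.014, -1.385]
wrist_force: [0.3, -1.0, -0.6]
finger_gap: 0.433
gripper_force: 25.5
```

{"name": "step_arm", "arguments": {
  "commands": [30,0,0,0,8,30,0,0,0,8,30,0,0,0,8,30,0,0,0,8,30,0,0,0,8]
}}

```text
t: 14.95
tcp_pos: [0.4772, -0.3395, 0.2065]
tcp_rot: [-3.123, -0.002, -2.089]
wrist_force: [1.2, 0.1, -0.4]
finger_gap: 0.433
gripper_force: 25.5
```

{"name": "step_arm", "arguments": {
  "commands": [30,0,0,0,8,30,0,0,0,8,30,0,0,0,8,30,0,0,0,8,30,0,0,0,8]
}}

```text
t: 15.45
tcp_pos: [0.4772, -0.3394, 0.2064]
tcp_rot: [-3.126, 0.011, -2.787]
wrist_force: [-0.5, -1.3, -0.7]
finger_gap: 0.437
gripper_force: 25.5
```

{"name": "step_arm", "arguments": {
  "commands": [30,0,0,0,8,30,0,0,0,8.3,30,0,0,0,0]
}}

```text
t: 15.75
tcp_pos: [0.4772, -0.3395, 0.2063]
tcp_rot: [-3.129, 0.015, -3.065]
wrist_force: [-0.1, 1.0, -0.7]
finger_gap: 0.433
gripper_force: 25.5
```

```bash
python3 - <<'E'
from h import *
to([*w(-5,0),.0863],-3.0716)
E
```

```text
t 15.75 tcp [ 0.4772 -0.3395  0.2063] rot [-3.129  0.015 -3.065] dw [ -41.8 -287.2] F [-0.1  1.  -0.7] gap 36.9 gf 25.5
 shift at yaw -3.065: [-38.6 287.  120. ]
 shift at yaw -3.072: [-36.8 287.2 120. ]
 turn 0.4
```

{"name": "step_arm", "arguments": {
  "commands": [30,-4.8,35.9,0,0.4,30,-4.8,35.9,0,0,30,-4.8,35.9,0,0,30,-4.8,35.9,0,0,30,-4.8,35.9,0,0]
}}

```text
t: 16.25
tcp_pos: [0.4885, -0.1574, 0.2045]
tcp_rot: [-3.13, 0.015, -3.069]
wrist_force: [-0.4, -0.9, -0.4]
finger_gap: 0.432
gripper_force: 25.5
```

{"name": "step_arm", "arguments": {
  "commands": [30,-4.8,35.9,0,0,30,-4.8,35.9,0,0,30,-4.8,35.9,0,0,30,0,0,35,0,30,0,0,35,0]
}}

```text
t: 16.75
tcp_pos: [0.4982, -0.0497, 0.134]
tcp_rot: [-3.129, 0.019, -3.066]
wrist_force: [0.9, -0.4, -0.5]
finger_gap: 0.432
gripper_force: 25.5
```

{"name": "step_arm", "arguments": {
  "commands": [30,0,0,0,0,30,0,0,0,0]
}}

```text
t: 16.95
tcp_pos: [0.4962, -0.0511, 0.1334]
tcp_rot: [-3.13, 0.013, -3.071]
wrist_force: [0.0, -0.1, 0.2]
finger_gap: 0.433
gripper_force: 25.5
```

```bash
python3 - <<'E'
from h import *
to([*w(-5,0),.0863],-3.0716)
s=manip.camera("side")
cv2.imwrite("pics/p4.png",cv2.resize(s[120:250,250:390],None,fx=5,fy=4.5,interpolation=2)[:,:,::-1])
E
```

```text
t 16.95 tcp [ 0.4962 -0.0511  0.1334] rot [-3.13   0.013 -3.071] dw [-2.6 -0.9] F [ 0.  -0.1  0.2] gap 37.0 gf 25.5
 shift at yaw -3.071: [ 2.4  0.9 47.1]
 shift at yaw -3.072: [ 2.4  0.9 47.1]
 turn 0.0
```

View pics/p4.png

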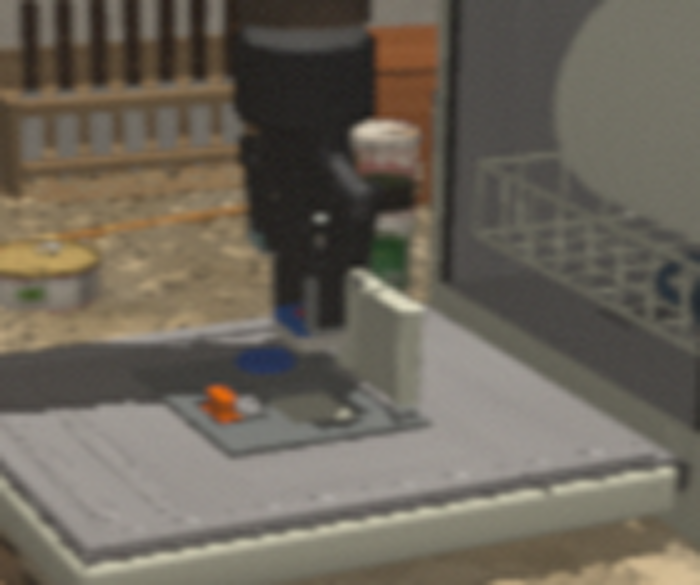

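The tablet at (290,318) is held above the chamber, and the cover stands clear behind the fingers. Lowering now.

{"name": "step_arm", "arguments": {
  "commands": [30,2.4,0.9,10,0,30,0,0,15,0,30,0,0,12,0,30,0,0,6,0,30,0,0,0,0]
}}

```text
t: 17.5
tcp_pos: [0.4942, -0.0509, 0.0893]
tcp_rot: [-3.13, 0.013, -3.073]
wrist_force: [0.6, 0.4, -0.7]
finger_gap: 0.435
gripper_force: 25.5
```

{"name": "step_arm", "arguments": {
  "commands": [30,0,0,2,0,30,0,0,0,0,30,0,0,0,0]
}}

```text
t: 17.8
tcp_pos: [0.4952, -0.0509, 0.0885]
tcp_rot: [-3.13, 0.015, -3.073]
wrist_force: [0.5, -0.4, -0.6]
finger_gap: 0.432
gripper_force: 25.5
```

```bash
python3 - <<'E'
from h import *
to([*w(-5,0),.0853],-3.0716)
E
```

```text
t 17.8 tcp [ 0.4952 -0.0509  0.0885] rot [-3.13   0.015 -3.073] dw [-3.7 -0.6] F [ 0.5 -0.4 -0.6] gap 36.9 gf 25.5
 shift at yaw -3.073: [1.3 0.6 3.2]
 shift at yaw -3.072: [1.3 0.6 3.2]
 turn -0.1
```

{"name": "step_arm", "arguments": {
  "commands": [30,1,0,2,0,30,0,0,1,0,30,0,0,0,0]
}}

```text
t: 18.1
tcp_pos: [0.494, -0.0509, 0.0856]
tcp_rot: [-3.13, 0.015, -3.073]
wrist_force: [-0.5, -0.1, 2.7]
finger_gap: 0.436
gripper_force: 25.8
```

{"name": "step_arm", "arguments": {
  "commands": [48,0,0,0,0,55,0,0,0,0,55,0,0,-10,0,55,0,0,-15,0,55,0,0,-25,0]
}}

```text
t: 18.6
tcp_pos: [0.4918, -0.0503, 0.1347]
tcp_rot: [-3.13, 0.011, -3.073]
wrist_force: [-0.5, 0.3, 0.5]
finger_gap: 0.64
gripper_force: 0.0
```

{"name": "step_arm", "arguments": {
  "commands": [55,0,0,-45,0,55,40,20,0,0,30,40,20,0,0,0,40,20,0,0,0,0,0,0,0]
}}

```text
t: 19.1
tcp_pos: [0.3621, 0.0027, 0.177]
tcp_rot: [-3.131, 0.008, -3.07]
wrist_force: [0.8, -0.5, -0.0]
finger_gap: 0.136
gripper_force: 0.0
```

```bash
python3 - <<'E'
from h import *
st()
t=manip.camera("top"); s=manip.camera("side")
a=cv2.resize(t[190:280,270:380],None,fx=3.6,fy=4,interpolation=2); b=cv2.resize(s[160:250,250:360],None,fx=3.6,fy=4,interpolation=2)
cv2.imwrite("pics/p5.png",np.hstack([a,b])[:,:,::-1])
for n,i,bx in(("side",s,(290,190,340,225)),("top",t,(318,205,352,245))):
  for lo,hi in(((0,120,60),(5,255,255)),((165,100,60),(180,255,255)),((100,120,50),(130,255,255))):
    for c,ar,r in blobs(i,lo,hi,bx,3): p=ray(n,*c,.085);d=p[:2]-O; print(n,lo,c,ar,p,d[0]*np.cos(Y)+d[1]*np.sin(Y),-d[0]*np.sin(Y)+d[1]*np.cos(Y))
E
```

```text
t 19.1 tcp [0.3621 0.0027 0.177 ] rot [-3.131  0.008 -3.07 ] dw [-132.7   62.1] F [ 0.8 -0.5 -0. ] gap 11.6 gf 0.0
side (165, 100, 60) [310.71428571 205.57142857] 7 [ 0.49651416 -0.04720233  0.085     ] -0.002084560405095617 0.0029506959572576006
side (100, 120, 50) [302.5 199.5] 36 [0.49094822 0.00384824 0.085     ] -0.00406624718741242 0.054265544210633496
side (100, 120, 50) [310.71428571 207.69047619] 42 [ 0.49109859 -0.06172257  0.085     ] -0.00850245494770995 -0.011155199509974149
top (0, 120, 60) [330.5 226.5] 4 [ 0.49651359 -0.04979088  0.085     ] -0.002266179539284349 0.0003685219075561251
top (165, 100, 60) [330.2 226.5] 10 [ 0.49652571 -0.04895607  0.085     ] -0.0021957048689610617 0.0012004463326431589
top (100, 120, 50) [329.66233766 226.88311688] 77 [ 0.49548285 -0.04743993  0.085     ] -0.003129962975623456 0.0027858099518043304
```

View pics/p5.png

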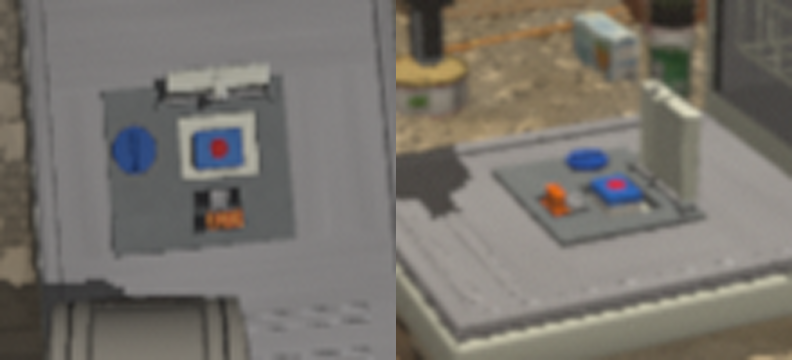

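The tablet sits flat in the chamber, with its red dot at about (-2,+1) mm from the middle. The cover is upright. Next I take the shut fingers over and behind the cover.

{"name": "step_arm", "arguments": {
  "commands": [0,-34.7,-10.3,-2,0,0,-34.7,-10.3,-2,0,0,-34.7,-10.3,0,0,0,-34.7,-10.3,0,0,0,-34.7,-10.3,0,0]
}}

```text
t: 19.7
tcp_pos: [0.5483, -0.0388, 0.1848]
tcp_rot: [-3.13, 0.016, -3.073]
wrist_force: [-0.2, 0.0, 0.3]
finger_gap: -0.002
gripper_force: 0.0
```

{"name": "step_arm", "arguments": {
  "commands": [0,-34.7,-10.3,0,0,0,0,0,0,0,0,0,0,0,0]
}}

```text
t: 20.0
tcp_pos: [0.5816, -0.0463, 0.1842]
tcp_rot: [-3.13, 0.013, -3.074]
wrist_force: [-0.5, 0.3, -0.3]
finger_gap: 0.002
gripper_force: 0.0
```

```bash
python3 - <<'E'
from h import *
to([*w(72,0),.140],-3.0716)
E
```

```text
t 20.0 tcp [ 0.5816 -0.0463  0.1842] rot [-3.13   0.013 -3.074] dw [82.9 -2.1] F [-0.5  0.3 -0.3] gap 0.1 gf 0.0
 shift at yaw -3.074: [10.9  2.1 44.2]
 shift at yaw -3.072: [10.9  2.1 44.2]
 turn -0.1
```

{"name": "step_arm", "arguments": {
  "commands": [0,6,2,0,0,0,0,0,20,0,0,0,0,22,0,0,12,0,0,0,0,0,0,0,0]
}}

```text
t: 20.5
tcp_pos: [0.5601, -0.045, 0.1428]
tcp_rot: [-3.13, 0.011, -3.072]
wrist_force: [0.4, 0.1, 0.1]
finger_gap: -0.001
gripper_force: 0.0
```

```bash
python3 - <<'E'
from h import *
to([*w(47.9,0),.1454],-3.0716)
E
```

```text
t 20.5 tcp [ 0.5601 -0.045   0.1428] rot [-3.13   0.011 -3.072] dw [61.5  0.7] F [0.4 0.1 0.1] gap -0.1 gf 0.0
 shift at yaw -3.072: [13.6 -0.7 -2.6]
 shift at yaw -3.072: [13.6 -0.7 -2.6]
 turn -0.0
```

{"name": "step_arm", "arguments": {
  "commands": [0,13.5,0,0,0,0,6,0,0,0,0,6,0,0,0,0,6,0,1,0,0,5.5,0,1,0]
}}

```text
t: 21.0
tcp_pos: [0.5264, -0.0479, 0.1413]
tcp_rot: [-3.13, 0.016, -3.072]
wrist_force: [1.4, 0.3, 4.0]
finger_gap: 0.0
gripper_force: 1.7
```

{"name": "step_arm", "arguments": {
  "commands": [0,5.5,0,2.5,0,0,5.5,0,2.5,0,0,0,0,0,0]
}}

```text
t: 21.3
tcp_pos: [0.5136, -0.0489, 0.1345]
tcp_rot: [-3.13, 0.012, -3.073]
wrist_force: [0.2, 0.1, 3.5]
finger_gap: 0.001
gripper_force: 1.4
```

```bash
python3 - <<'E'
from h import *
to([*w(4.4,0),.1295],-3.0716)
s=manip.camera("side")
cv2.imwrite("pics/p6.png",cv2.resize(s[120:250,250:390],None,fx=5,fy=4.5,interpolation=2)[:,:,::-1])
E
```

```text
t 21.3 tcp [ 0.5136 -0.0489  0.1345] rot [-3.13   0.012 -3.073] dw [14.8  0.1] F [0.2 0.1 3.5] gap 0.1 gf 1.4
 shift at yaw -3.073: [10.4 -0.1  5. ]
 shift at yaw -3.072: [10.4 -0.1  5. ]
 turn -0.1
```

View pics/p6.png

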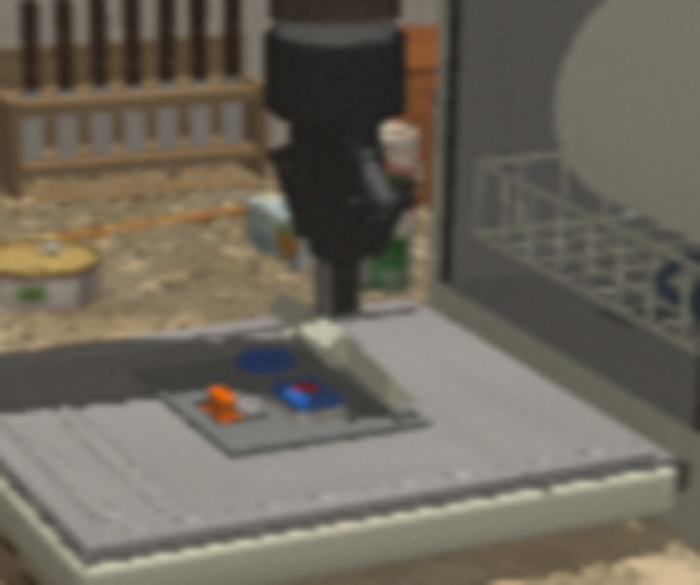

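The cover at (340,350) is folding down under the fingertips and clears the tablet. I'll keep following its arc.

{"name": "step_arm", "arguments": {
  "commands": [0,5,0,3,0,0,5,0,3.5,0,0,4,0,4.5,0,0,4,0,4.5,0,0,3,0,5,0]
}}

```text
t: 21.85
tcp_pos: [0.4933, -0.0503, 0.1141]
tcp_rot: [-3.13, 0.012, -3.073]
wrist_force: [-1.6, 1.3, 6.2]
finger_gap: 0.001
gripper_force: 2.6
```

{"name": "step_arm", "arguments": {
  "commands": [0,3,0,5,0,0,3,0,5,0,0,2,0,4,0,0,0,0,0,0]
}}

```text
t: 22.25
tcp_pos: [0.4888, -0.0514, 0.1026]
tcp_rot: [-3.129, 0.02, -3.073]
wrist_force: [0.2, 0.1, 17.0]
finger_gap: 0.0
gripper_force: 8.5
```

```bash
python3 - <<'E'
from h import *
to([*w(-16,0),.099],-3.0716)
E
```

```text
t 22.25 tcp [ 0.4888 -0.0514  0.1026] rot [-3.129  0.02  -3.073] dw [-10.1  -0.7] F [ 0.2  0.1 17. ] gap 0.0 gf 8.5
 shift at yaw -3.073: [5.9 0.7 3.6]
 shift at yaw -3.072: [5.9 0.7 3.6]
 turn -0.1
```

{"name": "step_arm", "arguments": {
  "commands": [0,4,0,0,0,0,3,0,1,0,0,0,0,2,0,0,0,0,0,0]
}}

```text
t: 22.65
tcp_pos: [0.4798, -0.0517, 0.0986]
tcp_rot: [-3.13, 0.015, -3.073]
wrist_force: [-2.2, -0.4, 15.3]
finger_gap: 0.0
gripper_force: 7.6
```

```bash
python3 - <<'E'
from h import *
st()
E
```

```text
t 22.65 tcp [ 0.4798 -0.0517  0.0986] rot [-3.13   0.015 -3.073] dw [-19.1  -0.3] F [-2.2 -0.4 15.3] gap 0.0 gf 7.6
```

{"name": "step_arm", "arguments": {
  "commands": [0,0,0,2,0,0,0,0,1,0,0,0,0,0,0,0,0,0,0,0]
}}

```text
t: 23.05
tcp_pos: [0.4797, -0.0517, 0.0979]
tcp_rot: [-3.129, 0.016, -3.073]
wrist_force: [-8.4, 0.6, 32.2]
finger_gap: 0.001
gripper_force: 16.4
```

{"name": "step_arm", "arguments": {
  "commands": [0,0,0,-6,0,0,0,0,-10,0,0,0,0,-30,0,0,0,0,-40,0,0,30,0,-20,0]
}}

```text
t: 23.55
tcp_pos: [0.451, -0.0526, 0.2018]
tcp_rot: [-3.129, 0.017, -3.072]
wrist_force: [-0.1, 0.6, 0.2]
finger_gap: -0.003
gripper_force: 0.0
```

{"name": "step_arm", "arguments": {
  "commands": [0,45,0,0,0,0,45,0,0,0,0,0,45,0,0,0,0,45,0,0,0,0,0,0,0]
}}

```text
t: 24.05
tcp_pos: [0.3503, 0.0345, 0.1966]
tcp_rot: [-3.131, 0.011, -3.065]
wrist_force: [-0.2, -0.1, 0.0]
finger_gap: 0.0
gripper_force: 0.0
```

```bash
python3 - <<'E'
from h import *
st()
t=manip.camera("top"); s=manip.camera("side")
a=cv2.resize(t[190:280,270:380],None,fx=3.6,fy=4,interpolation=2); b=cv2.resize(s[160:250,250:360],None,fx=3.6,fy=4,interpolation=2)
cv2.imwrite("pics/p7.png",np.hstack([a,b])[:,:,::-1])
for n,i,bx,z in(("top",t,(270,180,390,300),.0904),("side",s,(270,180,330,220),.088)):
  for c,ar,r in blobs(i,(3,140,120),(20,255,255),bx): print(n,c,ar,r[1],ray(n,*c,z))
E
```

```text
t 24.05 tcp [0.3503 0.0345 0.1966] rot [-3.131  0.011 -3.065] dw [-142.3   94.6] F [-0.2 -0.1  0. ] gap 0.0 gf 0.0
top [332.57142857 244.32142857] 28 (3.0, 8.0) [ 0.4470509  -0.05433203  0.0904    ]
side [294.08823529 209.58823529] 34 (7.77817440032959, 4.949747562408447) [ 0.44226661 -0.06671498  0.088     ]
```

View pics/p7.png

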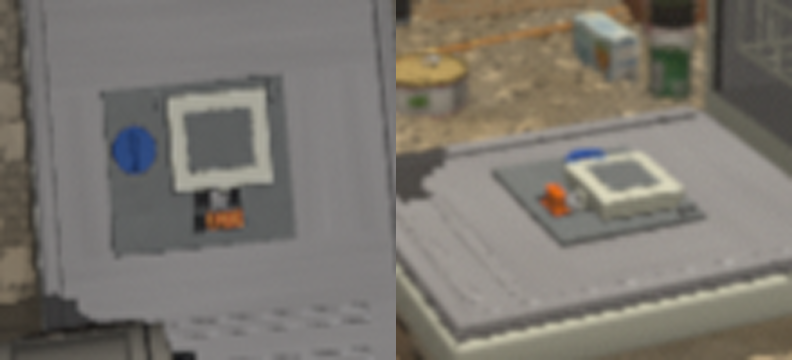

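The cover is shut at (220,140) and stays down with the arm clear. The latch has returned to its rest position, (332.6,244.3) now against (332.7,244.4) at the start.

```bash
python3 -c "
from bench import manip
print(manip.hand_in())"
```

```text
the job is handed in; nothing more can be done
None
```

I handed the job in at about 24 s of the 69 s allowed: the tablet lies flat in the chamber, the cover is shut and held by the latch, and the arm is clear; no verdict came back from the judging.

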